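# Index the sample table to the next tube and take its reading

## Robot

A 7-joint arm with a two-finger parallel gripper is mounted at the origin on a cart in front of the work surface, level with it; the furniture and walls round the work are solid. World frame = base frame: x ahead of the robot, y to its left, z up, the work surface at z = 0. Lengths are in m, angles in rad, forces in N, time in s.
With the tool pointing down it reaches from about 0.4 to 0.875 m from the base axis. Payload 6.5 kg.
Tool frame: the origin (TCP) lies at the very end of the fingers, on their centre line; the grasp point (between the pads) lies 19 mm behind it; z points along the fingers, y is the line along which they close (so a half turn about z gives the same grasp; the last joint's range is limited). The gripper opens to 85 mm and grips with 20 to 120 N. Pads are 22 mm wide; open, the fingers measure 114 mm over their backs; the gripper's body (76 mm by 85 mm) begins 54 mm behind the grasp point. The pads swing forward as they close: fully open they stand 13 mm farther back than shut.
Start: joints at [-1.405, 0.536, -0.004, 1.538, 0.003, 1.067, -0.071], TCP at [0.149, 0.633, 0.231] pointing down, gripper open.
Joint ranges: [-2.7, 2.7], [-0.37, 2.16], [-1.27, 1.26], [0.24, 2.4], [-1.31, 4.45], [0.19, 1.91], [-2.76, 2.76]. Speed limits (rad/s): [2.39, 2.39, 3.14, 3.14, 3.14, 3.14, 3.14].

## Interface

Orientations are given as a unit quaternion [w, x, y, z].
In Python, from cell import arm, snapshot, get_calibration gives the robot as it stands.
- The arm moves only by the tool play_rows, never from a script. Its argument "steps" is a list of rows, each an object of numbers: "claw": the closure, from -1 (fully open) to 1 (shut); "tx", "ty", "tz": the shift along the tool's x, y, z in units of 0.1 m (1.0 is 0.1 m); "wx", "wy", "wz": the turn, a rotation vector about the tool's x, y, z in units of pi/2 rad (1.0 is pi/2 rad). A call has exactly 8 rows; each row shifts and turns the commanded pose from where the row before left it, along the tool's axes as they then stand; what a row does not reach is not made up. A row lasts 1/8 s, in which the tool goes at most 62.5 mm and 10.7 degrees, less where a joint would pass 70% of its speed; a pose out of reach is approached as far as the arm can. A call with a number of a shift or a turn outside -1 to 1 is refused whole. A call with a gripper value outside its range is refused whole. The fingers move at their own pace and stop on an object; "newtons" is the grip in N (left out, the last holds). Time passes only in rows, so rows that do not move let the fingers close, or fill a call up. It gives the time, the measured TCP pose, the force, the opening and the grip force at its end, in the units of the state.
- arm.sense(): the state, without advancing time (a new reading comes with each control period).
- snapshot(name): name is "side" or "top" or "wrist"; returns (picture, depth): 400x640x3 uint8, blue, green, red; 400x640 float32, m along the optical axis (not along the pixel's ray), 0 where there is no reading.
- get_calibration(name): a dict with "fx", "fy", "cx", "cy" (pixels), "position" and "orientation" of the camera in the world. Camera axes: x right, y down, z forward; pixel columns grow to the right and rows downward; lengths in m; the calibration is good to about 2 mm. The wrist camera is an equidistant fisheye: a pixel r from the principal point sees the ray r / f radians off the axis. A picture is of the moment at which its call begins: read the wrist's pose just before it. get_calibration takes no time and is no camera call; for the wrist camera it gives the pose at the moment of the call.
- arm.sign_off(): hands the job in; it is judged then, once.
The state is a dict: "t": time; "qpos": joint angles; "dq": joint speeds; "joint_efforts": joint torques, N m; "position": TCP position; "tool_rot": TCP orientation; "ft_force": force on the tool from outside, world axes, zero at the start; "wrist_torque": the same for the moment, N m; "grip_width": finger opening in m; "gripper_force": force on a finger pad.
Only numpy, scipy, OpenCV 4.12 (cv2) and the standard library are available. Lean on these libraries where they do the work, as an engineer would, in place of code of your own. Each camera call takes 0.05 s, during which the arm holds its last target. There are 200 camera calls.

## Task

Bring the next sample into the light fork: with the fingertips press in the indexing plunger, the ribbed round head on the lug of the sample table, turn the table clockwise (seen from above) by one hole, and let the plunger spring fully out into that hole. Only then press the round read button on the meter housing fully in and let it go. Grip and lift nothing, keep the tubes upright in the table, and leave the other things where they stand.

Things in the scene. Friction and masses are not known exactly. Their poses are not given: they have to be found in the camera images.
- sample_changer: the fixed instrument: grey drum 256 mm across, its flat steel top (the index plate) 36 mm up. Origin on the work surface on the table's axis; x, y level, turned up to 0.35 rad from the world's. In its frame (mm): plunger starts at (-97, -56); read button (-60, -181); post of the light fork (0, -149), 22 x 20; its beam from there to y -33 at z 114 to 127, with jaws down to z 72 either side of the tube path
- table_axis (a point): centre of the top face of the sample table, on its upright turning axis, 64 mm above the work surface; fixed, axes as the instrument's. The table is a round aluminium turntable, 160 mm across, 26 mm thick, with a hub 32 mm wide and 14 mm high in the middle and six tube sockets 60 degrees apart, 58 mm from the axis
- plunger_top (a point): centre of the flat top of the indexing plunger's black ribbed head, 30 mm across, 10 mm thick, 112 mm from the table's axis. It stands upright on a lug of the turning table and goes round with it; its top is 82 mm above the work surface when out and sinks as it is pressed. Nearest tube: 40 mm from its centre; below the head, at 60 mm height, a steel bushing, at 48 mm the lug
- index_plunger (a joint): how far the plunger is pressed in, m: 0 = fully out, 0.011 = fully in; spring 4 N at first, 8 N fully in. Out in a hole of the plate it locks the table (0.012 rad of play each way). Pressed in over 8 mm it frees it. Let go between holes it stays 7 mm in, rides under the plate, and springs out by itself where it comes within 4 mm of a hole's centre
- sample_table (a joint): turn of the sample table, rad: 0 at the start, growing clockwise seen from above; holes every 1.047 (60 degrees), so the next hole is at 1.047. It stays where it is left (friction 0.06 N m). A fingertip that presses the plunger in and moves round in an arc about the axis carries the table along by friction
- next_hole (a point): centre of the round hole in the index plate into which the plunger must spring, 36 mm above the work surface, 112 mm from the axis, 60 degrees clockwise (seen from above) of the hole in which the plunger starts; at (-97, 56) mm in the instrument's frame, on the side of the drum towards the robot
- read_button_top (a point): centre of the top of the read button, a white round cap 28 mm across, facing up, near the robot-side end of the grey meter housing (134 x 84 mm, its top 61 mm above the work surface) on the right of the drum; it sinks as the button is pressed
- read_button (a joint): how far the read button is pressed, m: 0 = out, 0.006 = fully in, where its spring pushes back with 5 N; it springs out when let go
- tube_1: loose glass sample tube, 19 mm across, 62 mm long, standing in the table with its origin (centre of its foot) 44 mm and its rim 106 mm above the work surface; 42 mm of it shows. It rides round with the table: the next sample, one station away from the light fork
- tube_2: loose glass sample tube, 19 mm across, 62 mm long, standing in the table with its origin (centre of its foot) 44 mm and its rim 106 mm above the work surface; 42 mm of it shows. It rides round with the table
- tube_3: loose glass sample tube, 19 mm across, 62 mm long, standing in the table with its origin (centre of its foot) 44 mm and its rim 106 mm above the work surface; 42 mm of it shows. It rides round with the table
- tube_4: loose glass sample tube, 19 mm across, 62 mm long, standing in the table with its origin (centre of its foot) 44 mm and its rim 106 mm above the work surface; 42 mm of it shows. It rides round with the table
- tube_5: loose glass sample tube, 19 mm across, 62 mm long, standing in the table with its origin (centre of its foot) 44 mm and its rim 106 mm above the work surface; 42 mm of it shows. It rides round with the table: the sample that stands in the light fork at the start
- beaker: bystander, loose: small glass beaker, 49 mm across, 44 mm tall, in front of the instrument; origin at the centre of its underside
- dropper_bottle: bystander, loose: small dropper bottle, 33 mm across, 92 mm tall, left of the drum; origin at the centre of its underside
- cork: bystander, loose: cork, 23 mm across, behind the meter housing; origin at the centre of its underside
- bung: bystander, loose: grey rubber bung, 28 mm, on the left near the robot; origin at the centre of its underside
- tape_roll: bystander, loose: roll of grey tape, 107 mm across, 50 mm tall, at the back left; origin at the centre of its underside

How it is judged:
By the outcome, as a careful person would: the job done as asked, in the order asked, and still so for the second after the job is handed in, with the robot touching nothing.
It also fails if it takes over 45 s, if anything falls off the work surface, if the arm or the gripper's body presses on something with over 40 N, if the wrist force passes 120 N, or if a joint passes its speed limit or range.

## Working session

There is one attempt and no reset: what is moved stays moved. The work goes in short steps, Python scripts to look and compute and a tool call to move; the robot and the scene stay as the last step left them, time stands still between calls to the robot, and variables do not carry over. Pictures are saved under pics/ and viewed, at most 10 in all, crops included, and the job is handed in when it is done.

Besides the shell and the picture viewer there is one more tool, called after ">>>" by a JSON object that holds its "name" and its "arguments", one argument or row to a line. play_rows: Moves the arm, as the interface text tells. Its arguments: {"type":"object","properties":{"steps":{"type":"array","items":{"type":"object","properties":{"claw":{"type":"number"},"tx":{"type":"number"},"ty":{"type":"number"},"tz":{"type":"number"},"wx":{"type":"number"},"wy":{"type":"number"},"wz":{"type":"number"}}}},"newtons":{"type":"number"}},"required":["steps"]}

```bash
mkdir -p pics
python3 - <<'E'
from cell import arm,snapshot,get_calibration
import cv2,numpy as np
s=arm.sense();print({k:np.round(v,3).tolist() for k,v in s.items()})
for n in("top","side"):
    p,d=snapshot(n);cv2.imwrite(f"pics/{n}0.png",p);np.save(f"{n}0.npy",d);print(get_calibration(n))
E
```

```text
{'t': 0.0, 'qpos': [-1.405, 0.537, -0.004, 1.539, 0.003, 1.067, -0.071], 'dq': [0.0, 0.002, -0.002, 0.0, 0.002, -0.001, -0.001], 'joint_efforts': [-0.0, -58.34, 1.049, -25.91, 0.012, 0.01, -0.0], 'position': [0.149, 0.632, 0.23], 'tool_rot': [-0.0, 0.116, 0.993, -0.001], 'ft_force': [-0.227, 0.413, -0.703], 'wrist_torque': [-0.017, -0.032, 0.013], 'gripper_force': 0.0, 'grip_width': 0.085}
{'fx': 361.99059405866785, 'fy': 361.99059405866785, 'cx': 325.700203007481, 'cy': 198.3814701592189, 'position': array([0.42485086, 0.04084309, 0.90203829]), 'orientation': array([ 0.05125709, -0.69560056,  0.71408722, -0.05993342])}
{'fx': 387.9111637867598, 'fy': 387.9111637867598, 'cx': 321.6979760636705, 'cy': 199.68295347764285, 'position': array([ 0.48349077, -0.75277441,  0.43081694]), 'orientation': array([-0.54361147,  0.83793262, -0.04111625,  0.02578636])}
```

View pics/top0.png

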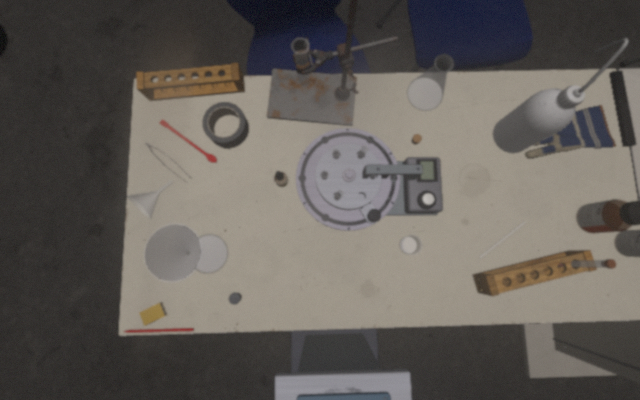

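The top view shows the hub near (349,176), plunger head near (374,215), read button near (428,199) and beaker near (410,245).

```bash
cat > h.py <<'E'
import numpy as np,cv2
from scipy.spatial.transform import Rotation as R
from cell import arm,snapshot,get_calibration
def Rq(q): return R.from_quat(np.r_[q[1:],q[0]])
def onz(c,u,v,z):
    r=Rq(c["orientation"]).apply([(u-c["cx"])/c["fx"],(v-c["cy"])/c["fy"],1]);p=np.array(c["position"])
    return p+r*(z-p[2])/r[2]
def proj(c,P):
    q=Rq(c["orientation"]).inv().apply(np.array(P)-c["position"]);return c["cx"]+c["fx"]*q[0]/q[2],c["cy"]+c["fy"]*q[1]/q[2]
E
python3 - <<'E'
from h import *
c=get_calibration("top")
for n,u,v,z in(("hub",349,176,.078),("pl",374,215,.082),("btn",428,199,.067),("beaker",410,245,.044)): print(n,onz(c,u,v,z).round(3))
p=cv2.imread("pics/top0.png")[120:265,265:455]
cv2.imwrite("pics/a.png",cv2.resize(cv2.convertScaleAbs(p,alpha=1.3),None,fx=4,fy=4,interpolation=cv2.INTER_CUBIC))
p=cv2.imread("pics/side0.png");cv2.imwrite("pics/side0b.png",cv2.convertScaleAbs(p,alpha=1.4))
E
```

```text
hub [ 0.607 -0.027  0.078]
pl [ 0.514 -0.08   0.082]
btn [ 0.55  -0.211  0.067]
beaker [ 0.445 -0.167  0.044]
```

View pics/a.png

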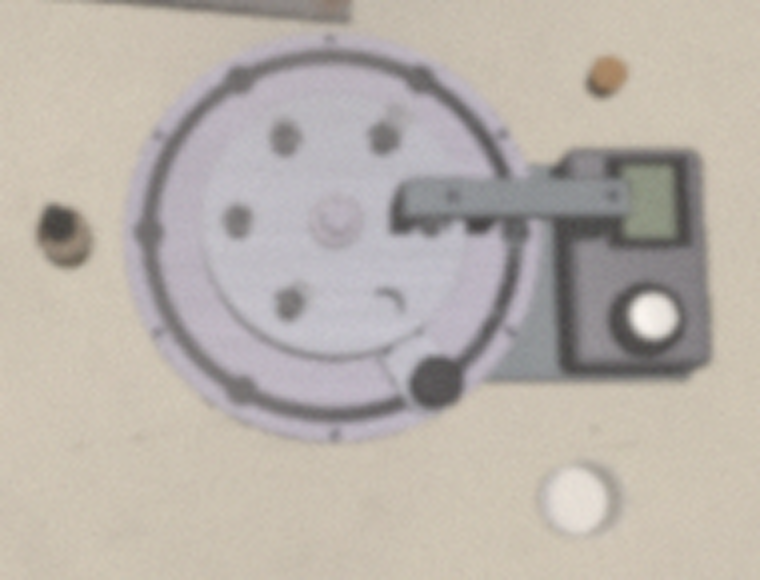

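View pics/side0.png

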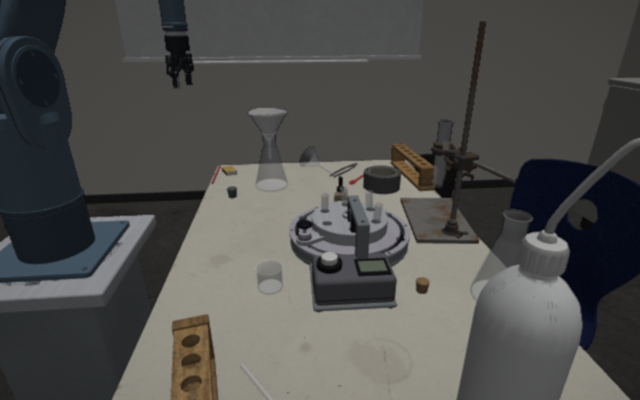

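The crop shows five dark hole widenings of the groove, e.g. next hole at (243,391), left (150,232), plus head (437,382) and button (654,315). The side view shows a flask with funnel (268,112)-(271,187) standing on my way from the start.

Run:
```python
from h import *
from scipy.optimize import least_squares
c=get_calibration("top");cs=get_calibration("side")
a=np.radians([90,150,330,30,270])
L=[((150,232),[0,112],.036),((243,391),[-97,56],.036),((423,77),[97,-56],.036),((240,77),[97,56],.036),((515,232),[0,-112],.036),
((437,382),[-97,-56],.082),((654,315),[-60,-181],.067),((338,220),[0,0],.078)]
W=np.array([onz(c,265+u/4-.4,120+v/4-.4,z)[:2] for (u,v),_,z in L]);I=np.array([l[1] for l in L])/1e3
def f(p):
    k,s=np.cos(p[2]),np.sin(p[2]);return I@np.array([[k,s],[-s,k]])+p[:2]
r=least_squares(lambda p:(f(p)-W).ravel(),[.6,0,0]);print(r.x,"\n",((f(r.x)-W)*1e3).round(1))
print(f(r.x)[[7,5,1,6]].round(4))
# flask height: funnel at top, via both views
b=onz(cs,271,187,0);print("flask base",b)
ds=np.load("side0.npy");dt=np.load("top0.npy");print(ds[112:190:8,268],dt[252,150:195:5])
for z in(.15,.2,.25,.3):print(z,onz(c,172,252,z),proj(cs,onz(c,172,252,z)))
```

```text
[ 0.61254246 -0.02771978 -0.01813274] 
 [[-0.4 -0.3]
 [ 0.5 -0.4]
 [-0.9  1.5]
 [-1.6 -0.5]
 [ 1.  -1. ]
 [ 1.  -2.2]
 [-2.   3.5]
 [ 2.3 -0.6]]
[[ 0.6125 -0.0277]
 [ 0.5145 -0.082 ]
 [ 0.5166  0.03  ]
 [ 0.5493 -0.2076]]
flask base [0.43691031 0.31382456 0.        ]
[1.1018152 1.0194186 1.043189  1.0636526 1.0704153 1.0750722 1.0822045
 1.087677  1.0870502 1.0913812] [0.68225175 0.6882716  0.6974083  0.7072194  0.7161767  0.72568506
 0.736924   0.7445137  0.740466  ]
0.15 [0.44101504 0.34743827 0.15      ] (np.float64(269.8308032946703), np.float64(133.99867827698887))
0.2 [0.43994035 0.32705399 0.2       ] (np.float64(268.24431632441724), np.float64(118.09090702085874))
0.25 [0.43886566 0.30666971 0.25      ] (np.float64(266.5379912945772), np.float64(100.98151452520223))
0.3 [0.43779097 0.28628543 0.3       ] (np.float64(264.69771698204806), np.float64(82.52900696532274))
```

>>> {"name": "play_rows", "arguments": {
  "steps": [
    {"claw": 1,"tz": -0.5,"tx": -0.2,"ty": -0.2},
    {"claw": 1,"tz": -0.5,"tx": -0.2,"ty": -0.2},
    {"claw": 1,"tz": -0.2,"tx": -0.37,"ty": -0.43},
    {"claw": 1,"tx": -0.37,"ty": -0.43},
    {"claw": 1,"tx": -0.37,"ty": -0.43},
    {"claw": 1,"tx": -0.37,"ty": -0.43},
    {"claw": 1,"tx": -0.37,"ty": -0.43},
    {"claw": 1,"tx": -0.37,"ty": -0.43}
  ],
  "newtons": 40
}}

```text
validation failed for argument at $.st...
```

```bash
cat > st.py <<'E'
from h import *
import sys
s=arm.sense();r=Rq(s["tool_rot"])
print({k:np.round(s[k],4).tolist() for k in("t","qpos","position","tool_rot","ft_force","grip_width")})
if len(sys.argv)>2: print("tool shift (0.1m):",(r.inv().apply(np.array(list(map(float,sys.argv[1:4])))-s["position"])*10).round(3), "tilt fix rotvec tool(pi/2):",(np.cross([0,0,1],r.inv().apply([0,0,-1]))/1.5708).round(4))
E
python3 st.py .5145 -.082 .14
```

```text
{'t': 0.1, 'qpos': [-1.4052, 0.5371, -0.0045, 1.5388, 0.0026, 1.0673, -0.0712], 'position': [0.1492, 0.6321, 0.2305], 'tool_rot': [-0.0, 0.1156, 0.9933, -0.0008], 'ft_force': [-0.0342, 0.2612, -0.7481], 'grip_width': 0.0852}
tool shift (0.1m): [-5.195 -6.11   0.915] tilt fix rotvec tool(pi/2): [-0.001   0.0001  0.    ]
```

>>> {"name": "play_rows", "arguments": {
  "steps": [
    {"claw": 1,"tx": -0.2,"ty": -0.2,"tz": -0.5,"wx": 0,"wy": 0,"wz": 0},
    {"claw": 1,"tx": -0.2,"ty": -0.2,"tz": -0.5,"wx": 0,"wy": 0,"wz": 0},
    {"claw": 1,"tx": -0.37,"ty": -0.43,"tz": -0.2,"wx": 0,"wy": 0,"wz": 0},
    {"claw": 1,"tx": -0.37,"ty": -0.43,"tz": 0,"wx": 0,"wy": 0,"wz": 0},
    {"claw": 1,"tx": -0.37,"ty": -0.43,"tz": 0,"wx": 0,"wy": 0,"wz": 0},
    {"claw": 1,"tx": -0.37,"ty": -0.43,"tz": 0,"wx": 0,"wy": 0,"wz": 0},
    {"claw": 1,"tx": -0.37,"ty": -0.43,"tz": 0,"wx": 0,"wy": 0,"wz": 0},
    {"claw": 1,"tx": -0.37,"ty": -0.43,"tz": 0,"wx": 0,"wy": 0,"wz": 0}
  ],
  "newtons": 40
}}

```text
t: 1.1
position: [0.3363, 0.2805, 0.3512]
tool_rot: [-0.0, 0.116, 0.993, 0.0]
ft_force: [1.2, 0.4, 0.0]
grip_width: -0.0
gripper_force: 0.0
```

```bash
python3 st.py .5145 -.082 .14
```

```text
{'t': 1.1, 'qpos': [-0.981, 0.0349, 0.1894, 1.918, -0.0072, 1.1894, 0.55], 'position': [0.3363, 0.2805, 0.3512], 'tool_rot': [-0.0001, 0.1156, 0.9933, 0.0], 'ft_force': [1.2142, 0.4136, 0.013], 'grip_width': -0.0}
tool shift (0.1m): [-2.567 -3.119  2.111] tilt fix rotvec tool(pi/2): [ 0.     -0.0001  0.    ]
```

>>> {"name": "play_rows", "arguments": {
  "steps": [
    {"claw": 1,"tx": -0.367,"ty": -0.446,"tz": 0,"wx": 0,"wy": 0,"wz": 0},
    {"claw": 1,"tx": -0.367,"ty": -0.446,"tz": 0,"wx": 0,"wy": 0,"wz": 0},
    {"claw": 1,"tx": -0.367,"ty": -0.446,"tz": 0,"wx": 0,"wy": 0,"wz": 0},
    {"claw": 1,"tx": -0.367,"ty": -0.446,"tz": 0.2,"wx": 0,"wy": 0,"wz": 0},
    {"claw": 1,"tx": -0.367,"ty": -0.446,"tz": 0.2,"wx": 0,"wy": 0,"wz": 0},
    {"claw": 1,"tx": -0.367,"ty": -0.446,"tz": 0.2,"wx": 0,"wy": 0,"wz": 0},
    {"claw": 1,"tx": -0.367,"ty": -0.446,"tz": 0.2,"wx": 0,"wy": 0,"wz": 0},
    {"claw": 1,"tx": 0,"ty": 0,"tz": 0.5,"wx": 0,"wy": 0,"wz": 0}
  ]
}}

```text
t: 2.1
position: [0.5168, -0.0858, 0.222]
tool_rot: [0.003, 0.119, 0.993, -0.001]
ft_force: [-0.2, 1.4, -1.7]
grip_width: 0.0001
gripper_force: 0.0
```

```bash
python3 st.py .5145 -.082 .10
python3 - <<'E'
from h import *
c=get_calibration("wrist");p,d=snapshot("wrist");print(c);np.save("w1.npy",d)
cv2.imwrite("pics/w1.png",cv2.convertScaleAbs(p,alpha=1.3))
def pf(P):
    q=Rq(c["orientation"]).inv().apply(np.array(P)-c["position"]);th=np.arctan2(np.hypot(*q[:2]),q[2]);u=q[:2]/np.hypot(*q[:2]);return np.array([c["cx"],c["cy"]])+c["fx"]*th*u
for n,P in dict(head=[.5145,-.082,.082],hub=[.6125,-.0277,.078],nxt=[.5166,.03,.036],btn=[.5493,-.2076,.067]).items():print(n,pf(P).round(1))
E
```

```text
{'t': 2.1, 'qpos': [-0.3787, 0.3666, 0.5714, 1.9113, -0.2422, 0.926, 1.6405], 'position': [0.5168, -0.0858, 0.222], 'tool_rot': [0.003, 0.1189, 0.9929, -0.0013], 'ft_force': [-0.2068, 1.4408, -1.7421], 'grip_width': 0.0001}
tool shift (0.1m): [0.039 0.033 1.219] tilt fix rotvec tool(pi/2): [-0.0011  0.004   0.    ]
{'fx': 309.70691628693146, 'fy': 309.70691628693146, 'cx': 319.57275806864806, 'cy': 197.30154403229542, 'position': array([ 0.44000049, -0.06742723,  0.3636519 ]), 'orientation': array([0.12325014, 0.77627839, 0.61078957, 0.09558953])}
head [323.8 181.8]
hub [394.3 255.9]
nxt [422.1 150.4]
btn [219.2 234.8]
```

View pics/w1.png

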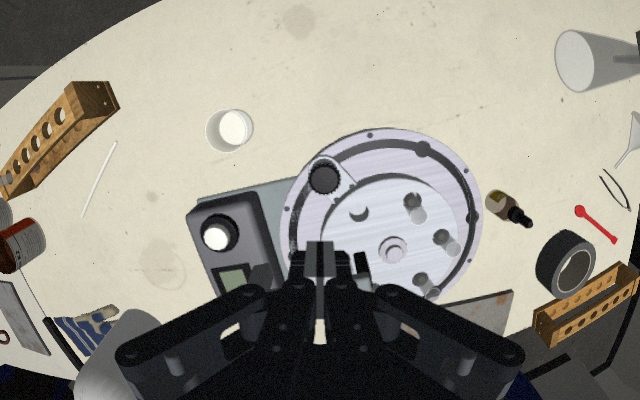

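The wrist view shows head at (325,178), hub (393,248), next hole (423,148), left hole (472,217), button (216,238); all within a few px of the prediction.

Run:
```python
from h import *
from scipy.optimize import least_squares
c=get_calibration("wrist")
def pf(P):
    q=Rq(c["orientation"]).inv().apply(P-c["position"]);h=np.hypot(q[:,0],q[:,1]);th=np.arctan2(h,q[:,2]);return np.array([c["cx"],c["cy"]])+c["fx"]*(th/h)[:,None]*q[:,:2]
I=np.array([[-97,-56,82],[0,0,78],[-97,56,36],[0,112,36],[-60,-181,67]])/1e3
O=np.array([[325,177.5],[393,248],[423,148.5],[472,217],[216,238]])
def f(p):
    k,s=np.cos(p[2]),np.sin(p[2]);return np.c_[I[:,:2]@np.array([[k,s],[-s,k]])+p[:2],I[:,2]]
r=least_squares(lambda p:(pf(f(p))-O).ravel(),[.6125,-.0277,-.018]);print(r.x,"\n",(pf(f(r.x))-O).round(1));print(f(r.x).round(4))
```

```text
[ 0.59862326 -0.02319556 -0.00303333] 
 [[-3.2  0.8]
 [ 2.7  6.7]
 [-0.4 -2.5]
 [ 2.8 -1. ]
 [-0.4 -3.4]]
[[ 0.5015 -0.0789  0.082 ]
 [ 0.5986 -0.0232  0.078 ]
 [ 0.5018  0.0331  0.036 ]
 [ 0.599   0.0888  0.036 ]
 [ 0.5381 -0.204   0.067 ]]
```

```bash
python3 - <<'E'
from h import *
from scipy.optimize import least_squares
c={'fx': 309.70691628693146,'cx': 319.57275806864806, 'cy': 197.30154403229542, 'position': np.array([ 0.44000049, -0.06742723,  0.3636519 ]), 'orientation': np.array([0.12325014, 0.77627839, 0.61078957, 0.09558953])}
def pf(P):
    q=Rq(c["orientation"]).inv().apply(P-c["position"]);h=np.hypot(q[:,0],q[:,1]);th=np.arctan2(h,q[:,2]);return np.array([c["cx"],c["cy"]])+c["fx"]*(th/h)[:,None]*q[:,:2]
I=np.array([[-97,-56,82],[0,0,78],[-97,56,36],[0,112,36],[-60,-181,67]])/1e3
O=np.array([[325,177.5],[393,248],[423,148.5],[472,217],[216,238]])
def f(p):
    k,s=np.cos(p[2]),np.sin(p[2]);return np.c_[I[:,:2]@np.array([[k,s],[-s,k]])+p[:2],I[:,2]]
r=least_squares(lambda p:(pf(f(p))-O).ravel(),[.6125,-.0277,-.018]);print(r.x,"\n",(pf(f(r.x))-O).round(1));print(f(r.x).round(4))
E
python3 st.py .513 -.081 .10
python3 - <<'E'
from h import *
c=get_calibration("wrist");p,d=snapshot("wrist");print(c["position"],c["orientation"])
cv2.imwrite("pics/w2.png",cv2.resize(cv2.convertScaleAbs(p[110:290,180:500],alpha=1.3),None,fx=2.5,fy=2.5,interpolation=cv2.INTER_CUBIC))
E
```

```text
[ 0.60924226 -0.02700134 -0.00705846] 
 [[-2.2  1.7]
 [ 1.6  5.2]
 [-1.7 -1.5]
 [ 0.3 -1.7]
 [ 2.8 -4.3]]
[[ 0.5118 -0.0823  0.082 ]
 [ 0.6092 -0.027   0.078 ]
 [ 0.5126  0.0297  0.036 ]
 [ 0.61    0.085   0.036 ]
 [ 0.548  -0.2076  0.067 ]]
{'t': 2.15, 'qpos': [-0.3797, 0.3731, 0.566, 1.9225, -0.2445, 0.9221, 1.6411], 'position': [0.511, -0.0822, 0.2147], 'tool_rot': [-0.0037, 0.1174, 0.9931, -0.0012], 'ft_force': [-3.8853, 1.5645, -6.3906], 'grip_width': -0.0}
tool shift (0.1m): [-0.025  0.02   1.147] tilt fix rotvec tool(pi/2): [-0.0021 -0.0046  0.    ]
[ 0.43605446 -0.06437738  0.35745009] [0.11835686 0.77604001 0.6127393  0.09112684]
```

View pics/w2.png

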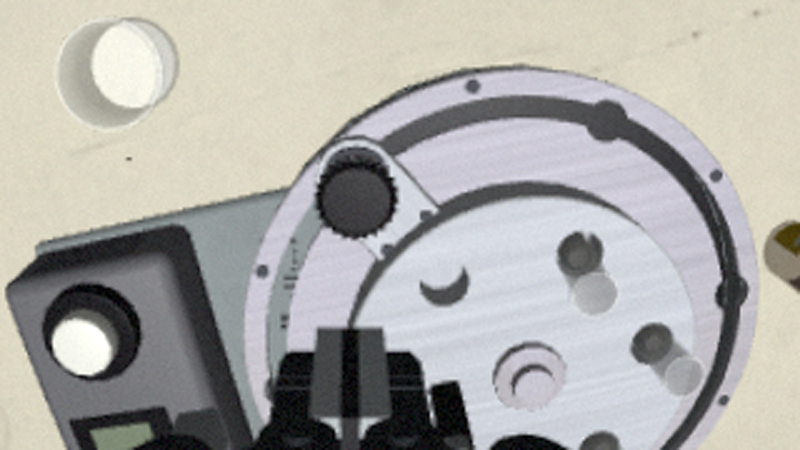

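In the crop: head top (357,202), hub top (533,384), next hole (606,121), left hole (732,293), button cap top (81,345).

```bash
python3 - <<'E'
from h import *
from scipy.optimize import least_squares
c={'fx': 309.70691628693146,'cx': 319.57275806864806, 'cy': 197.30154403229542, 'position': np.array([ 0.43605446,-0.06437738,0.35745009]), 'orientation': np.array([0.11835686,0.77604001,0.6127393,0.09112684])}
def pf(P):
    q=Rq(c["orientation"]).inv().apply(P-c["position"]);h=np.hypot(q[:,0],q[:,1]);th=np.arctan2(h,q[:,2]);return np.array([c["cx"],c["cy"]])+c["fx"]*(th/h)[:,None]*q[:,:2]
I=np.array([[-97,-56,82],[0,0,78],[-97,56,36],[0,112,36],[-60,-181,67]])/1e3
O=np.array([[357,202],[533,384],[606,121],[732,293],[81,345]])/2.5+[180,110]
def f(p):
    k,s=np.cos(p[2]),np.sin(p[2]);return np.c_[I[:,:2]@np.array([[k,s],[-s,k]])+p[:2],I[:,2]+0*p[0]]
r=least_squares(lambda p:(pf(f(p))-O).ravel(),[.6125,-.0277,-.018]);print(r.x,"\n",(pf(f(r.x))-O).round(1));print(f(r.x).round(4))
E
python3 st.py .514 -.082 .10
```

```text
[ 0.61117829 -0.02732096 -0.00685816] 
 [[-1.8  1. ]
 [ 0.2  2.1]
 [-1.2 -0.4]
 [-0.5 -0.8]
 [ 3.8 -2.9]]
[[ 0.5138 -0.0827  0.082 ]
 [ 0.6112 -0.0273  0.078 ]
 [ 0.5146  0.0293  0.036 ]
 [ 0.6119  0.0847  0.036 ]
 [ 0.5499 -0.2079  0.067 ]]
{'t': 2.2, 'qpos': [-0.382, 0.3696, 0.5655, 1.9204, -0.2417, 0.929, 1.638], 'position': [0.5105, -0.0807, 0.217], 'tool_rot': [-0.0048, 0.1165, 0.9932, -0.0007], 'ft_force': [-0.8593, 0.5435, 0.0717], 'grip_width': -0.0}
tool shift (0.1m): [-0.048 -0.002  1.17 ] tilt fix rotvec tool(pi/2): [-0.0016 -0.0059  0.    ]
```

>>> {"name": "play_rows", "arguments": {
  "steps": [
    {"claw": 1,"tx": 0,"ty": -0.02,"tz": 0.5,"wx": 0,"wy": 0,"wz": 0},
    {"claw": 1,"tx": 0,"ty": 0,"tz": 0.4,"wx": 0,"wy": 0,"wz": 0},
    {"claw": 1,"tx": 0,"ty": 0,"tz": 0.25,"wx": 0,"wy": 0,"wz": 0},
    {"claw": 1,"tx": 0,"ty": 0,"tz": 0,"wx": 0,"wy": 0,"wz": 0},
    {"claw": 1,"tx": 0,"ty": 0,"tz": 0,"wx": 0,"wy": 0,"wz": 0},
    {"claw": 1,"tx": 0,"ty": 0,"tz": 0,"wx": 0,"wy": 0,"wz": 0},
    {"claw": 1,"tx": 0,"ty": 0,"tz": 0,"wx": 0,"wy": 0,"wz": 0},
    {"claw": 1,"tx": 0,"ty": 0,"tz": 0,"wx": 0,"wy": 0,"wz": 0}
  ]
}}

```text
t: 3.2
position: [0.5139, -0.0824, 0.1067]
tool_rot: [0.0, 0.116, 0.993, 0.0]
ft_force: [0.2, 0.0, 0.5]
grip_width: -0.0004
gripper_force: 0.0
```

```bash
python3 st.py .514 -.082 .10
python3 - <<'E'
from h import *
p,d=snapshot("side");cs=get_calibration("side");print(np.round(proj(cs,[.514,-.082,.082]),1))
u,v=map(int,proj(cs,[.514,-.082,.09]))
q,d=snapshot("wrist")
a=cv2.resize(p[v-55:v+55,u-55:u+55],(440,440),interpolation=cv2.INTER_CUBIC);b=cv2.resize(q[170:290,260:360],(367,440),interpolation=cv2.INTER_CUBIC)
cv2.imwrite("pics/s1.png",cv2.convertScaleAbs(np.hstack([a,b[:,:360]]),alpha=1.5));print(u,v)
E
```

```text
{'t': 3.2, 'qpos': [-0.2949, 0.541, 0.4736, 1.9939, -0.3774, 0.6916, 1.7543], 'position': [0.5139, -0.0824, 0.1067], 'tool_rot': [0.0003, 0.1156, 0.9933, 0.0001], 'ft_force': [0.2039, 0.0141, 0.5452], 'grip_width': -0.0004}
tool shift (0.1m): [0.    0.004 0.067] tilt fix rotvec tool(pi/2): [ 0.0002  0.0004 -0.    ]
[304.1 222.9]
304 219
```

View pics/s1.png

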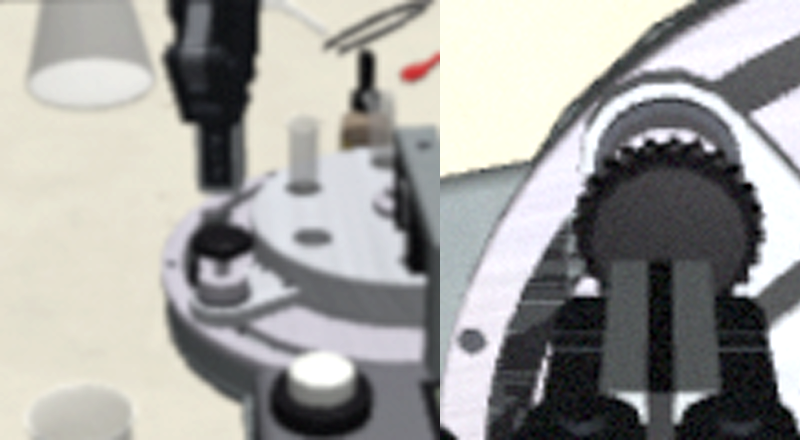

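The fingertip stands centred 25 mm above the head. Press.

>>> {"name": "play_rows", "arguments": {
  "steps": [
    {"claw": 1,"tx": 0,"ty": 0,"tz": 0.15,"wx": 0,"wy": 0,"wz": 0},
    {"claw": 1,"tx": 0,"ty": 0,"tz": 0.08,"wx": 0,"wy": 0,"wz": 0},
    {"claw": 1,"tx": 0,"ty": 0,"tz": 0.06,"wx": 0,"wy": 0,"wz": 0},
    {"claw": 1,"tx": 0,"ty": 0,"tz": 0.05,"wx": 0,"wy": 0,"wz": 0},
    {"claw": 1,"tx": 0,"ty": 0,"tz": 0,"wx": 0,"wy": 0,"wz": 0},
    {"claw": 1,"tx": 0,"ty": 0,"tz": 0,"wx": 0,"wy": 0,"wz": 0},
    {"claw": 1,"tx": 0,"ty": 0,"tz": 0,"wx": 0,"wy": 0,"wz": 0},
    {"claw": 1,"tx": 0,"ty": 0,"tz": 0,"wx": 0,"wy": 0,"wz": 0}
  ]
}}

```text
t: 4.3
position: [0.5135, -0.0829, 0.0724]
tool_rot: [-0.0, 0.116, 0.993, -0.0]
ft_force: [-2.0, -0.7, 7.8]
grip_width: -0.0003
gripper_force: 3.7
```

```bash
python3 st.py .514 -.082 .071
```

```text
{'t': 4.3, 'qpos': [-0.2624, 0.599, 0.4343, 2.005, -0.4174, 0.6245, 1.7875], 'position': [0.5135, -0.0829, 0.0724], 'tool_rot': [-0.0002, 0.1158, 0.9933, -0.0001], 'ft_force': [-2.0289, -0.7104, 7.8001], 'grip_width': -0.0003}
tool shift (0.1m): [-0.003  0.01   0.014] tilt fix rotvec tool(pi/2): [-0.0001 -0.0002  0.    ]
```

Run:
```python
from h import *
r=Rq(arm.sense()["tool_rot"])
a=np.radians(209.3-np.linspace(0,60,17));P=np.c_[.112*np.cos(a),.112*np.sin(a),0*a]
print((r.inv().apply(np.diff(P,axis=0))*10)[:,:2].round(3).tolist())
print(P[-1]+[.612,-.0275,0], P[0]+[.612,-.0275,0])
```

```text
[[0.048, 0.056], [0.044, 0.059], [0.04, 0.061], [0.036, 0.064], [0.032, 0.066], [0.027, 0.068], [0.023, 0.07], [0.018, 0.071], [0.014, 0.072], [0.009, 0.073], [0.004, 0.073], [-0.001, 0.073], [-0.005, 0.073], [-0.01, 0.073], [-0.015, 0.072], [-0.02, 0.071]]
[0.51569655 0.02968081 0.        ] [ 0.51432824 -0.08231083  0.        ]
```

>>> {"name": "play_rows", "arguments": {
  "steps": [
    {"claw": 1,"tx": 0.048,"ty": 0.056,"tz": 0.01,"wx": 0,"wy": 0,"wz": 0},
    {"claw": 1,"tx": 0.044,"ty": 0.059,"tz": 0,"wx": 0,"wy": 0,"wz": 0},
    {"claw": 1,"tx": 0.04,"ty": 0.061,"tz": 0,"wx": 0,"wy": 0,"wz": 0},
    {"claw": 1,"tx": 0.036,"ty": 0.064,"tz": 0,"wx": 0,"wy": 0,"wz": 0},
    {"claw": 1,"tx": 0.032,"ty": 0.066,"tz": 0,"wx": 0,"wy": 0,"wz": 0},
    {"claw": 1,"tx": 0.027,"ty": 0.068,"tz": 0,"wx": 0,"wy": 0,"wz": 0},
    {"claw": 1,"tx": 0.023,"ty": 0.07,"tz": 0,"wx": 0,"wy": 0,"wz": 0},
    {"claw": 1,"tx": 0.018,"ty": 0.071,"tz": 0,"wx": 0,"wy": 0,"wz": 0}
  ]
}}

```text
t: 5.3
position: [0.5003, -0.0265, 0.0717]
tool_rot: [0.001, 0.116, 0.993, -0.0]
ft_force: [-0.5, -1.5, 7.5]
grip_width: -0.0002
gripper_force: 3.8
```

```bash
python3 st.py .5157 .0297 .0715
python3 - <<'E'
from h import *
c=get_calibration("wrist");p,d=snapshot("wrist")
cv2.imwrite("pics/w3.png",cv2.resize(cv2.convertScaleAbs(p[110:290,180:500],alpha=1.3),None,fx=2.5,fy=2.5,interpolation=cv2.INTER_CUBIC))
E
```

```text
{'t': 5.3, 'qpos': [-0.3805, 0.576, 0.4371, 2.055, -0.423, 0.5952, 1.6878], 'position': [0.5003, -0.0265, 0.0717], 'tool_rot': [0.0008, 0.116, 0.9933, -0.0001], 'ft_force': [-0.5123, -1.5227, 7.5493], 'grip_width': -0.0002}
tool shift (0.1m): [-0.021  0.583  0.002] tilt fix rotvec tool(pi/2): [-0.      0.0011  0.    ]
```

View pics/w3.png

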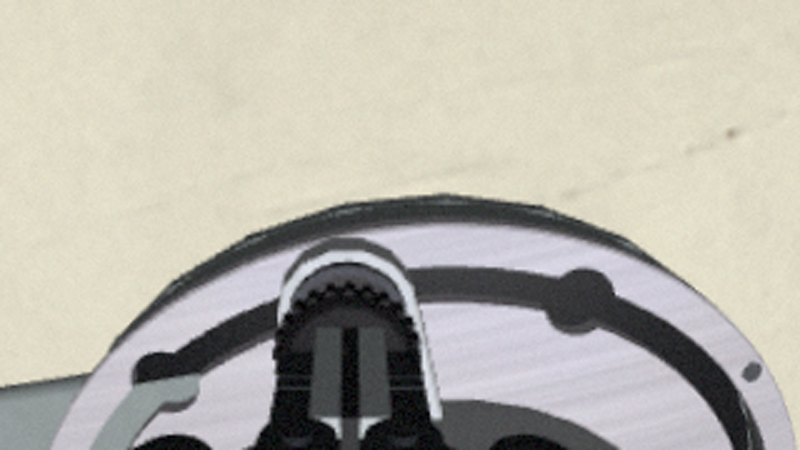

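The table rides along under the fingertip, halfway between the holes. Continue.

>>> {"name": "play_rows", "arguments": {
  "steps": [
    {"claw": 1,"tx": 0.014,"ty": 0.072,"tz": 0,"wx": 0,"wy": 0,"wz": 0},
    {"claw": 1,"tx": 0.009,"ty": 0.073,"tz": 0,"wx": 0,"wy": 0,"wz": 0},
    {"claw": 1,"tx": 0.004,"ty": 0.073,"tz": 0,"wx": 0,"wy": 0,"wz": 0},
    {"claw": 1,"tx": -0.001,"ty": 0.073,"tz": 0,"wx": 0,"wy": 0,"wz": 0},
    {"claw": 1,"tx": -0.005,"ty": 0.073,"tz": 0,"wx": 0,"wy": 0,"wz": 0},
    {"claw": 1,"tx": -0.01,"ty": 0.073,"tz": 0,"wx": 0,"wy": 0,"wz": 0},
    {"claw": 1,"tx": -0.015,"ty": 0.072,"tz": 0,"wx": 0,"wy": 0,"wz": 0},
    {"claw": 1,"tx": -0.02,"ty": 0.071,"tz": 0,"wx": 0,"wy": 0,"wz": 0}
  ]
}}

```text
t: 6.35
position: [0.5161, 0.0296, 0.0717]
tool_rot: [0.001, 0.116, 0.993, 0.0]
ft_force: [0.2, 0.1, 7.6]
grip_width: 0.0002
gripper_force: 3.8
```

```bash
python3 st.py .5157 .0297 .0715
```

```text
{'t': 6.35, 'qpos': [-0.4873, 0.597, 0.4421, 2.0153, -0.4279, 0.6176, 1.5798], 'position': [0.5161, 0.0296, 0.0717], 'tool_rot': [0.0008, 0.1159, 0.9933, 0.0001], 'ft_force': [0.1903, 0.0786, 7.6293], 'grip_width': 0.0002}
tool shift (0.1m): [0.004 0.    0.002] tilt fix rotvec tool(pi/2): [ 0.0002  0.001  -0.    ]
```

>>> {"name": "play_rows", "arguments": {
  "steps": [
    {"claw": 1,"tx": 0,"ty": 0,"tz": 0,"wx": 0,"wy": 0,"wz": 0},
    {"claw": 1,"tx": 0,"ty": 0,"tz": -0.02,"wx": 0,"wy": 0,"wz": 0},
    {"claw": 1,"tx": 0,"ty": 0,"tz": -0.02,"wx": 0,"wy": 0,"wz": 0},
    {"claw": 1,"tx": 0,"ty": 0,"tz": -0.02,"wx": 0,"wy": 0,"wz": 0},
    {"claw": 1,"tx": 0,"ty": 0,"tz": 0,"wx": 0,"wy": 0,"wz": 0},
    {"claw": 1,"tx": 0,"ty": 0,"tz": 0,"wx": 0,"wy": 0,"wz": 0},
    {"claw": 1,"tx": 0,"ty": 0,"tz": 0,"wx": 0,"wy": 0,"wz": 0},
    {"claw": 1,"tx": 0,"ty": 0,"tz": 0,"wx": 0,"wy": 0,"wz": 0}
  ]
}}

```text
t: 7.35
position: [0.5163, 0.0299, 0.0777]
tool_rot: [0.001, 0.116, 0.993, 0.0]
ft_force: [1.1, 0.4, 6.2]
grip_width: -0.0001
gripper_force: 2.6
```

The plunger followed the finger past 7 mm: it is in the hole. Lift away and look.

>>> {"name": "play_rows", "arguments": {
  "steps": [
    {"claw": 1,"tx": 0,"ty": 0,"tz": -0.02,"wx": 0,"wy": 0,"wz": 0},
    {"claw": 1,"tx": 0,"ty": 0,"tz": -0.02,"wx": 0,"wy": 0,"wz": 0},
    {"claw": 1,"tx": 0,"ty": 0,"tz": -0.02,"wx": 0,"wy": 0,"wz": 0},
    {"claw": 1,"tx": 0,"ty": 0,"tz": -0.15,"wx": 0,"wy": 0,"wz": 0},
    {"claw": 1,"tx": 0,"ty": 0,"tz": -0.4,"wx": 0,"wy": 0,"wz": 0},
    {"claw": 1,"tx": 0,"ty": 0,"tz": -0.2,"wx": 0,"wy": 0,"wz": 0},
    {"claw": 1,"tx": 0,"ty": 0,"tz": 0,"wx": 0,"wy": 0,"wz": 0},
    {"claw": 1,"tx": 0,"ty": 0,"tz": 0,"wx": 0,"wy": 0,"wz": 0}
  ]
}}

```text
t: 8.35
position: [0.5144, 0.0298, 0.1578]
tool_rot: [-0.001, 0.116, 0.993, -0.0]
ft_force: [0.2, 0.1, -0.8]
grip_width: 0.0001
gripper_force: 0.0
```

```bash
python3 st.py .551 -.2095 .12
python3 - <<'E'
from h import *
p,d=snapshot("side");q,d=snapshot("wrist")
a=cv2.resize(p[160:310,270:420],(450,450),interpolation=cv2.INTER_CUBIC);b=cv2.resize(q[130:280,260:376],(348,450),interpolation=cv2.INTER_CUBIC)
cv2.imwrite("pics/s2.png",cv2.convertScaleAbs(np.hstack([a,b]),alpha=1.4))
E
```

```text
{'t': 8.35, 'qpos': [-0.5706, 0.4541, 0.5413, 1.9789, -0.3225, 0.7941, 1.4943], 'position': [0.5144, 0.0298, 0.1578], 'tool_rot': [-0.0006, 0.1155, 0.9933, -0.0001], 'ft_force': [0.2115, 0.053, -0.8229], 'grip_width': 0.0001}
tool shift (0.1m): [-0.906 -2.245  0.378] tilt fix rotvec tool(pi/2): [-0.0002 -0.0007  0.    ]
```

View pics/s2.png

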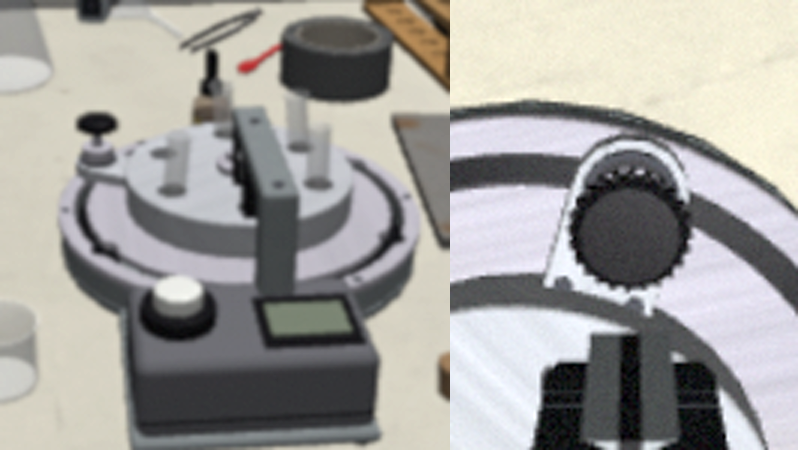

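Plunger head stands high at (97,125) in the side crop, all tubes upright. On to the button.

>>> {"name": "play_rows", "arguments": {
  "steps": [
    {"claw": 1,"tx": -0.18,"ty": -0.45,"tz": 0,"wx": 0,"wy": 0,"wz": 0},
    {"claw": 1,"tx": -0.18,"ty": -0.45,"tz": 0,"wx": 0,"wy": 0,"wz": 0},
    {"claw": 1,"tx": -0.18,"ty": -0.45,"tz": 0,"wx": 0,"wy": 0,"wz": 0},
    {"claw": 1,"tx": -0.18,"ty": -0.45,"tz": 0,"wx": 0,"wy": 0,"wz": 0},
    {"claw": 1,"tx": -0.186,"ty": -0.445,"tz": 0,"wx": 0,"wy": 0,"wz": 0},
    {"claw": 1,"tx": 0,"ty": 0,"tz": 0.3,"wx": 0,"wy": 0,"wz": 0},
    {"claw": 1,"tx": 0,"ty": 0,"tz": 0,"wx": 0,"wy": 0,"wz": 0},
    {"claw": 1,"tx": 0,"ty": 0,"tz": 0,"wx": 0,"wy": 0,"wz": 0}
  ]
}}

```text
t: 9.45
position: [0.5518, -0.2088, 0.1284]
tool_rot: [-0.0, 0.115, 0.993, 0.0]
ft_force: [0.7, 0.3, 0.5]
grip_width: -0.0003
gripper_force: 0.0
```

```bash
python3 st.py .551 -.2095 .075;  python3 - <<'E'
from h import *
p,d=snapshot("side");q,d=snapshot("wrist")
a=cv2.resize(p[160:310,270:420],(450,450),interpolation=cv2.INTER_CUBIC);b=cv2.resize(q[130:280,260:376],(348,450),interpolation=cv2.INTER_CUBIC)
cv2.imwrite("pics/s3.png",cv2.convertScaleAbs(np.hstack([a,b]),alpha=1.4))
E
```

```text
{'t': 9.45, 'qpos': [-0.0873, 0.6156, 0.5158, 1.8039, -0.3976, 0.8274, 1.9633], 'position': [0.5518, -0.2088, 0.1284], 'tool_rot': [-0.0003, 0.1152, 0.9933, 0.0002], 'ft_force': [0.6565, 0.3282, 0.4613], 'grip_width': -0.0003}
tool shift (0.1m): [ 0.006 -0.009  0.534] tilt fix rotvec tool(pi/2): [ 0.0002 -0.0004  0.    ]
```

View pics/s3.png

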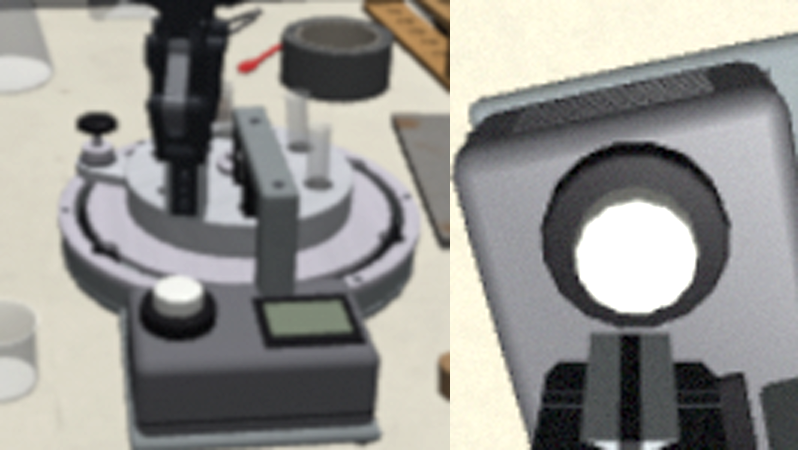

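Closing in on the button cap, which stands proud of its ring; small steps to feel contact.

>>> {"name": "play_rows", "arguments": {
  "steps": [
    {"claw": 1,"tx": 0.02,"ty": 0,"tz": 0.2,"wx": 0,"wy": 0,"wz": 0},
    {"claw": 1,"tx": 0,"ty": 0,"tz": 0.2,"wx": 0,"wy": 0,"wz": 0},
    {"claw": 1,"tx": 0,"ty": 0,"tz": 0.05,"wx": 0,"wy": 0,"wz": 0},
    {"claw": 1,"tx": 0,"ty": 0,"tz": 0.03,"wx": 0,"wy": 0,"wz": 0},
    {"claw": 1,"tx": 0,"ty": 0,"tz": 0.03,"wx": 0,"wy": 0,"wz": 0},
    {"claw": 1,"tx": 0,"ty": 0,"tz": 0,"wx": 0,"wy": 0,"wz": 0},
    {"claw": 1,"tx": 0,"ty": 0,"tz": 0,"wx": 0,"wy": 0,"wz": 0},
    {"claw": 1,"tx": 0,"ty": 0,"tz": 0,"wx": 0,"wy": 0,"wz": 0}
  ]
}}

```text
t: 10.55
position: [0.5499, -0.2089, 0.0775]
tool_rot: [0.0, 0.116, 0.993, 0.0]
ft_force: [-1.9, 1.6, 4.6]
grip_width: 0.0001
gripper_force: 2.3
```

>>> {"name": "play_rows", "arguments": {
  "steps": [
    {"claw": 1,"tx": 0,"ty": 0,"tz": 0.02,"wx": 0,"wy": 0,"wz": 0},
    {"claw": 1,"tx": 0,"ty": 0,"tz": 0.02,"wx": 0,"wy": 0,"wz": 0},
    {"claw": 1,"tx": 0,"ty": 0,"tz": 0,"wx": 0,"wy": 0,"wz": 0},
    {"claw": 1,"tx": 0,"ty": 0,"tz": 0,"wx": 0,"wy": 0,"wz": 0},
    {"claw": 1,"tx": 0,"ty": 0,"tz": 0,"wx": 0,"wy": 0,"wz": 0},
    {"claw": 1,"tx": 0,"ty": 0,"tz": 0,"wx": 0,"wy": 0,"wz": 0},
    {"claw": 1,"tx": 0,"ty": 0,"tz": 0,"wx": 0,"wy": 0,"wz": 0},
    {"claw": 1,"tx": 0,"ty": 0,"tz": 0,"wx": 0,"wy": 0,"wz": 0}
  ]
}}

```text
t: 11.55
position: [0.5501, -0.2091, 0.0765]
tool_rot: [0.0, 0.116, 0.993, 0.001]
ft_force: [-11.6, 6.1, 35.3]
grip_width: 0.0003
gripper_force: 17.9
```

Firm stop at 35 N. Ease off partway to check the spring travel.

>>> {"name": "play_rows", "arguments": {
  "steps": [
    {"claw": 1,"tx": 0,"ty": 0,"tz": -0.03,"wx": 0,"wy": 0,"wz": 0},
    {"claw": 1,"tx": 0,"ty": 0,"tz": -0.03,"wx": 0,"wy": 0,"wz": 0},
    {"claw": 1,"tx": 0,"ty": 0,"tz": -0.01,"wx": 0,"wy": 0,"wz": 0},
    {"claw": 1,"tx": 0,"ty": 0,"tz": 0,"wx": 0,"wy": 0,"wz": 0},
    {"claw": 1,"tx": 0,"ty": 0,"tz": 0,"wx": 0,"wy": 0,"wz": 0},
    {"claw": 1,"tx": 0,"ty": 0,"tz": 0,"wx": 0,"wy": 0,"wz": 0},
    {"claw": 1,"tx": 0,"ty": 0,"tz": 0,"wx": 0,"wy": 0,"wz": 0},
    {"claw": 1,"tx": 0,"ty": 0,"tz": 0,"wx": 0,"wy": 0,"wz": 0}
  ]
}}

```text
t: 12.55
position: [0.5501, -0.2092, 0.0804]
tool_rot: [0.0, 0.116, 0.993, -0.0]
ft_force: [0.8, 1.0, 2.6]
grip_width: 0.0001
gripper_force: 1.5
```

>>> {"name": "play_rows", "arguments": {
  "steps": [
    {"claw": 1,"tx": 0,"ty": 0,"tz": -0.05,"wx": 0,"wy": 0,"wz": 0},
    {"claw": 1,"tx": 0,"ty": 0,"tz": -0.3,"wx": 0,"wy": 0,"wz": 0},
    {"claw": 1,"tx": 0,"ty": 0,"tz": -0.5,"wx": 0,"wy": 0,"wz": 0},
    {"claw": 1,"tx": 0,"ty": 0,"tz": -0.5,"wx": 0,"wy": 0,"wz": 0},
    {"claw": 1,"tx": 0,"ty": 0,"tz": 0,"wx": 0,"wy": 0,"wz": 0},
    {"claw": 1,"tx": 0,"ty": 0,"tz": 0,"wx": 0,"wy": 0,"wz": 0},
    {"claw": 1,"tx": 0,"ty": 0,"tz": 0,"wx": 0,"wy": 0,"wz": 0},
    {"claw": 1,"tx": 0,"ty": 0,"tz": 0,"wx": 0,"wy": 0,"wz": 0}
  ]
}}

```text
t: 13.55
position: [0.5491, -0.2089, 0.2142]
tool_rot: [-0.001, 0.116, 0.993, 0.0]
ft_force: [-0.2, 0.7, -0.2]
grip_width: -0.0
gripper_force: 0.0
```

```bash
python3 st.py;  python3 - <<'E'
from h import *
p,d=snapshot("side");q,d=snapshot("wrist")
a=cv2.resize(p[160:310,250:420],(510,450),interpolation=cv2.INTER_CUBIC);b=cv2.resize(q[130:280,260:356],(288,450),interpolation=cv2.INTER_CUBIC)
cv2.imwrite("pics/s4.png",cv2.convertScaleAbs(np.hstack([a,b]),alpha=1.4))
E
```

```text
{'t': 13.55, 'qpos': [-0.1388, 0.5021, 0.5827, 1.7506, -0.3223, 0.9878, 1.9064], 'position': [0.5491, -0.2089, 0.2142], 'tool_rot': [-0.0011, 0.1157, 0.9933, 0.0001], 'ft_force': [-0.154, 0.7157, -0.172], 'grip_width': -0.0}
```

View pics/s4.png

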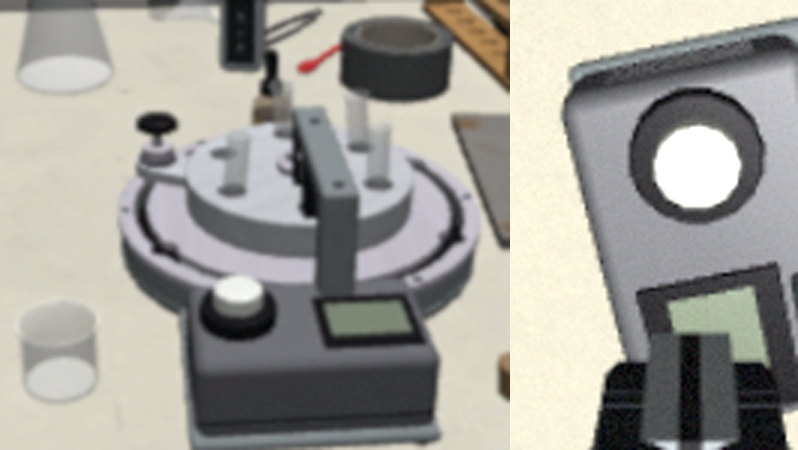

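The button is out again at (238,295), the plunger head is high in its new hole at (157,125), and the tubes are upright.

```bash
python3 -c "
from cell import arm
print(arm.sign_off())"
```

```text
the job is handed in; nothing more can be done
None
```

The table is turned one hole clockwise with the plunger fully out in the next hole, the read button was then pressed to its stop and let go, and the job is handed in at about 14 s with the tubes upright.

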